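# Countersign two slips across their seam with a rubber stamp

## Task

Slide the carriage with the two paper slips fully home under the grey bar, against its stop. Then take the rubber stamp and press it squarely and evenly, across the seam of the two slips in the middle of the printed frame, long side across the seam, so that both sprung slips give about 3 mm (some 13 N; never down to their stop); hold it there for about a second and lift it straight up off the paper without sliding or tilting it. Finally stand the stamp upright in its black tray again, and leave the other things on the desk alone.

Things in the scene. Friction and masses are not known exactly. Their poses are not given: they have to be found in the camera images.
- stand: Flat metal stand fixed on the desk, 220 mm (its x, along the rails) by 180 mm; its base plate, on low feet, has its top at 12 mm. Across its far end runs a fixed grey bar, 20 mm wide, underside 50 mm and top 62 mm above the desk, on posts 84 mm left and right of the middle; the bar's middle is 95 mm from the stand's. Origin: centre of the underside; x points towards the bar.
- carriage (a joint): Grey carriage, 120 mm long (along the rails), 150 mm wide, that carries the two slips on the stand. Value: metres still short of its stop; 0 is fully home (far from the robot), at most 0.09; starts 0.05 to 0.085 out. It stays where it is left; sliding it takes about 3 N. At home its far 20 mm lie under the stand's bar.
- lip (a point): Middle of the top edge of the near face of the carriage's push lip, an upright wall at its near end: 110 mm wide, 10 mm thick, top (this point) 47 mm above the desk, 35 mm above the stand's base. Push on its near face. Moves with the carriage; x points along the rails towards home (away from the robot, within 0.25 rad of world x), y to the left along the lip, z up.
- mark (a point): Where the stamp's middle belongs: on the seam, centre of the printed frame (36 x 66 mm), 53 mm from the lip's near face. Axes as the lip's: the seam runs along x, the stamp's long side belongs along y. It lies 30 mm above the desk, the LOWEST the slips' top can be: hidden packing lifts both slips alike by 0 to 12 mm, new each time and not reported, so feel for the paper. Moves with the carriage.
- slip_left (a joint): How far the left slip (a paper-topped pad 96 mm along x, 66 mm wide, left of the seam) is pressed down against its spring, in m: 0 is up, 0.006 its stop. It needs 2 N to start moving and 1.6 N more per mm, and springs back. Both slips together take about 9 N at 1.5 mm, 13.6 N at 3 mm, 17 N at 4 mm, 20 N at 5 mm.
- slip_right (a joint): The same for the right slip, right of the seam, side by side with the left one (3 mm gap). A stamp pressed squarely across the seam presses both alike.
- stamp: Pre-inked wooden rubber stamp, 76 mm tall, 50 to 100 g: foot 24 mm (its x) by 55 mm (its y), 13 mm high, with a round handle up to 28 mm thick from 12 to 76 mm. Origin: centre of the underside (the stamping face); z up along the handle. Starts upright in its tray; half a turn round it is the same. A good grip is from above with the TCP 50 mm above the underside.
- rest: Flat black open tray of the stamp, fixed on the desk, 100 mm (its x) by 90 mm (its y), rim 12 mm high, walls and floor 4 mm thick. Origin: centre of its underside on the desk; the stamp stands on the floor 4 mm above it, anywhere inside.
- stapler: Desk stapler with a blue top arm, 145 x 36 x 59 mm, between the stand and the tray. Origin: centre of underside. Leave alone.
- label_roll: White label roll lying flat, 72 mm across and 42 mm high, on the 5 mm glass sheet. Origin: centre of underside. Leave alone.
- tape_dispenser: Dark green tape dispenser, 150 x 38 x 86 mm. Origin: centre of underside. Leave alone.
- clip_tin: Closed flat blue-grey clip tin, 62 x 92 x 27 mm, on the 5 mm glass sheet. Origin: centre of underside. Leave alone.

How it is judged:
On the way, in this order (a step that is already met when the one before it is completed fails the run):
1. the carriage is fully home against its stop (within 3 mm), the slips not yet pressed (value of joint carriage below 0.003 m and value of joint each of slip_left, slip_right below 0.0006 m), for 0.2 s.
2. the upright stamp presses both slips down 1.5 to 4 mm, within 7 mm of the mark and 8 degrees of square, with the carriage home (value of joint slip_left between 0.0015 and 0.004 m and value of joint slip_right between 0.0015 and 0.004 m and angle between stamp's own z axis and vertical below 0.08 rad and horizontal distance between stamp and mark below 0.007 m and angle between the y axis of stamp and the y axis of mark, either way round below 0.14 rad and value of joint carriage below 0.003 m), for 0.6 s.
3. the stamp is lifted straight off: both slips are up again and its face is at least 20 mm above the lowest slip level while still within 12 mm of the mark (value of joint each of slip_left, slip_right below 0.0006 m and z of stamp in the frame of mark above 0.02 m and horizontal distance between stamp and mark below 0.012 m).
At the end, for the whole second after the job is handed in: The stamp stands upright (within 6 degrees) and still on the floor of its tray, within 35 mm of the tray's middle; the carriage is home within 3 mm and both slips are up (all of step 1 and horizontal distance between stamp and rest below 0.035 m and angle between stamp's own z axis and vertical below 0.1 rad and height (world z) of stamp below 0.008 m and linear speed of stamp below 0.02 m/s); the robot touches nothing.
It fails at once if a slip is pressed more than 5 mm, nearly to its stop (value of joint any of slip_left, slip_right above 0.005 m).
It fails at once if a slip is pressed, by anything, while the stamp is more than 9 mm from the mark (stamped in the wrong place, or slid on the paper) (value of joint any of slip_left, slip_right above 0.0008 m and horizontal distance between stamp and mark above 0.009 m).
It fails at once if a slip is pressed while the stamp leans more than 8 degrees (value of joint any of slip_left, slip_right above 0.0008 m and angle between stamp's own z axis and vertical above 0.14 rad).
It fails at once if another thing on the desk is moved more than 30 mm (distance of any of stapler, label_roll, tape_dispenser, clip_tin from where it was at the start of the episode above 0.03 m).
It also fails if it takes over 70 s, if anything falls off the work surface, if the arm or the gripper's body presses on something with over 40 N, if the wrist force passes 120 N, or if a joint passes its speed limit or range.

## Robot

A 6-joint arm with a two-finger parallel gripper is mounted at the origin on a cart in front of the work surface, level with it; the furniture and walls round the work are solid. World frame = base frame: x ahead of the robot, y to its left, z up, the work surface at z = 0. Lengths are in m, angles in rad, forces in N, time in s.
With the tool pointing down it reaches from about 0.225 to 0.875 m from the base axis. Payload 3.4 kg.
Tool frame: the origin (TCP) lies between the finger pads, 19 mm behind the fingertips; this is the grasp point; z points along the fingers, y is the line along which they close (so a half turn about z gives the same grasp; the last joint's range is limited). The gripper opens to 85 mm and grips with 20 to 120 N. Pads are 22 mm wide; open, the fingers measure 114 mm over their backs; the gripper's body (76 mm by 85 mm) begins 54 mm behind the grasp point. The pads swing forward as they close: fully open they stand 13 mm farther back than shut.
Start: joints at [1.152, 0.276, 1.505, -0, 1.361, -0.121], TCP at [0.169, 0.55, 0.25] pointing down, gripper open.
Joint ranges: [-2.89, 2.89], [-0.75, 2.08], [0.22, 2.7], [-1.18, 4.32], [0.11, 2.71], [-2.7, 2.7]. Speed limits (rad/s): [2.57, 2.57, 3.14, 3.14, 3.14, 3.14].

## Interface

Orientations are given as a unit quaternion [w, x, y, z].
In Python, from plant import env, vision, ticket gives the robot as it stands. The module is installed in compiled form; this text tells all that it offers.
- The arm moves only by the shell command python3 -m crank 'ROWS' [FORCE]. ROWS is JSON, a list that holds one entry, the list of rows, each a list of 5 numbers: the shift along the tool's x, y, z in cm, then the turn about the tool's z in rad, then the opening, from -1 (shut) to 1 (fully open). A call has 1 to 10 rows; each row is the pose to reach, as a shift and turn from the pose commanded when the call began, along the tool's axes at that moment; what a row does not reach only later rows make up. A row lasts 1/8 s, in which the tool goes at most 62.5 mm and 10.7 degrees, less where a joint would pass 70% of its speed; a pose out of reach is approached as far as the arm can. A call with a gripper value outside its range is refused whole. The fingers move at their own pace and stop on an object; FORCE is the grip in N (left out, the last holds). Time passes only in rows, so rows that repeat a pose let the fingers close. It gives the time, the measured TCP pose, the force, the opening and the grip force at its end, in the units of the state.
- env.read_state(): the state, without advancing time (a new reading comes with each control period).
- vision.grab_frame(name): name is "scene" or "top"; returns a dict with "img" (384x512x3 uint8, red, green, blue), "fx", "fy", "cx", "cy" (pixels), "rvec" (rotation vector, rad) and "tvec" (3), from world to camera coordinates, as OpenCV has them. Camera axes: x right, y down, z forward; pixel columns grow to the right and rows downward; lengths in m; the calibration is good to about 2 mm. A picture is of the moment at which its call begins. There is no depth.
- ticket.sign_off(): hands the job in; it is judged then, once.
The state is a dict: "t": time; "qpos": joint angles; "joint_velocities": joint speeds; "effort": joint torques, N m; "ee_pos": TCP position; "eef_rot": TCP orientation; "wrist_force": force on the tool from outside, world axes, zero at the start; "ft_torque": the same for the moment, N m; "width": opening from 0.0 (shut) to 1.0 (fully open); "grasp_force": force on a finger pad.
Only numpy, scipy, OpenCV 4.12 (cv2) and the standard library are available. Lean on these libraries where they do the work, as an engineer would, in place of code of your own. Each camera call takes 0.05 s, during which the arm holds its last target. There are 200 camera calls.

## Working session

There is one attempt and no reset: what is moved stays moved. The work goes in short steps, Python scripts to look and compute and a shell command to move; the robot and the scene stay as the last step left them, time stands still between calls to the robot, and variables do not carry over. Pictures are saved under pics/ and viewed, at most 10 in all, crops included, and the job is handed in when it is done.

```bash
mkdir -p pics; cat > h.py <<'E'
import numpy as np, cv2
from plant import env, vision, ticket
from scipy.spatial.transform import Rotation as R
def save(name,fn):
    f=vision.grab_frame(name); cv2.imwrite('pics/'+fn,f['img'][:,:,::-1]); 
    np.savez('pics/'+fn+'.npz',**{k:np.array(v) for k,v in f.items()}); return f
def load(fn): return np.load('pics/'+fn+'.npz')
def ray(f,px,z):
    K=np.array([[f['fx'],0,f['cx']],[0,f['fy'],f['cy']],[0,0,1.]],float)
    M=R.from_rotvec(np.ravel(f['rvec'])).as_matrix(); t=np.ravel(f['tvec']); c=-M.T@t
    d=M.T@np.linalg.solve(K,np.array([px[0],px[1],1.])); return c+d*(z-c[2])/d[2]
def proj(f,p):
    K=np.array([[f['fx'],0,f['cx']],[0,f['fy'],f['cy']],[0,0,1.]],float)
    return cv2.projectPoints(np.array(p,float).reshape(-1,1,3),np.ravel(f['rvec']),np.ravel(f['tvec']),K,None)[0].reshape(-1,2)
def st():
    s=env.read_state(); 
    print({k:np.round(s[k],4).tolist() for k in ('t','ee_pos','eef_rot','wrist_force','ft_torque','width','grasp_force','qpos')}); return s
def delta(s,p):
    q=s['eef_rot']; m=R.from_quat([q[1],q[2],q[3],q[0]]).as_matrix()
    return m.T@(np.array(p)-s['ee_pos'])*100
E
python3 - <<'E'
from h import *
s=st(); save('scene','s0.png'); f=save('top','t0.png')
q=s['eef_rot'];print(R.from_quat([q[1],q[2],q[3],q[0]]).as_matrix().round(3))
print(f['fx'],ray(f,(256,192),0),ray(f,(300,192),0),ray(f,(256,250),0))
E
```

```text
{'t': 0.0, 'ee_pos': [0.1685, 0.5492, 0.2491], 'eef_rot': [-0.0002, 0.1483, 0.9889, -0.0009], 'wrist_force': [-0.1697, -1.2308, -0.6604], 'ft_torque': [-0.0015, 0.0122, -0.0055], 'width': 0.9999, 'grasp_force': 0.0, 'qpos': [1.152, 0.2766, 1.5062, -0.0, 1.3607, -0.121]}
[[-0.956  0.293 -0.001]
 [ 0.293  0.956 -0.002]
 [ 0.    -0.002 -1.   ]]
358.94231166751445 [ 0.64332765 -0.27471158  0.        ] [ 0.64699588 -0.39690946  0.        ] [ 0.48497033 -0.27862556  0.        ]
```

View pics/t0.png

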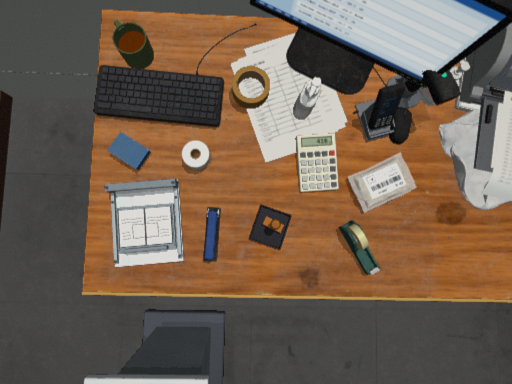

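View pics/s0.png

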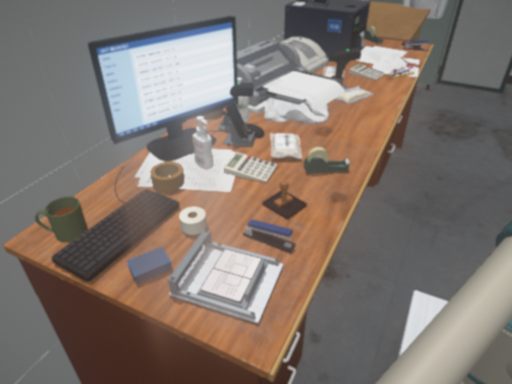

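The top view shows the stand around (147,222), the stapler at (211,235) and the tray with the stamp at (271,227). The scene view shows the stand at (228,280) and the stamp at (284,195). I'll enlarge these areas.

```bash
python3 - <<'E'
import cv2,numpy as np
t=cv2.imread('pics/t0.png');s=cv2.imread('pics/s0.png')
a=cv2.resize(t[170:275,100:200],None,fx=5,fy=5,interpolation=cv2.INTER_CUBIC)
b=cv2.resize(t[198:253,240:300],None,fx=5,fy=5,interpolation=cv2.INTER_CUBIC)
o=np.zeros((525,800,3),np.uint8);o[:,:500]=a;o[:275,500:]=b
cv2.imwrite('pics/c1.png',o)
a=cv2.resize(s[230:325,165:290],None,fx=4,fy=4,interpolation=cv2.INTER_CUBIC)
b=cv2.resize(s[175:225,255:315],None,fx=5,fy=5,interpolation=cv2.INTER_CUBIC)
o=np.zeros((380,800,3),np.uint8);o[:,:500]=a;o[:250,500:]=b
cv2.imwrite('pics/c2.png',o)
E
```

```text
(no output)
```

View pics/c1.png

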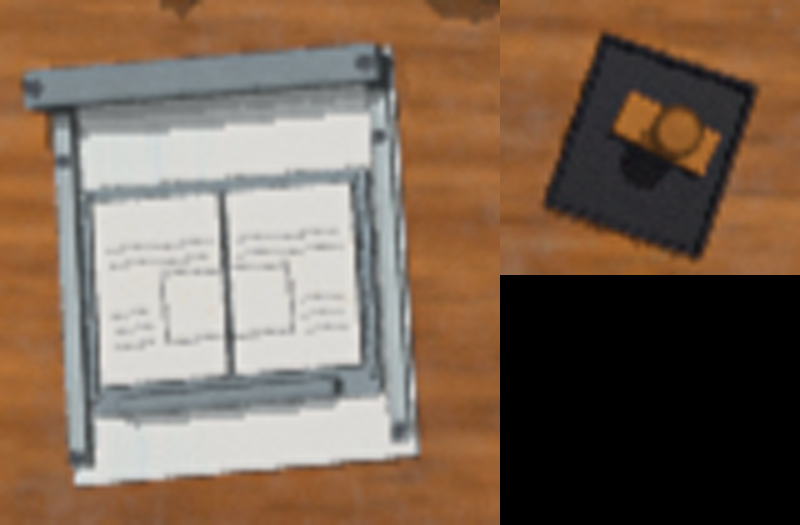

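View pics/c2.png

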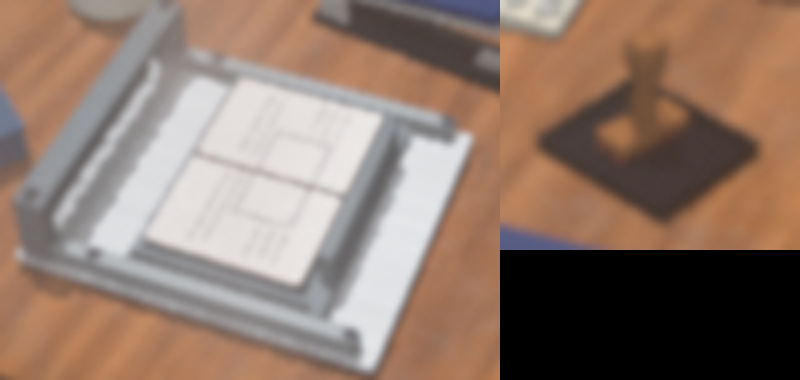

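The crops give usable corners for the stand base, bar, printed frame, lip, tray and stamp. I'll fit the poses by least squares using both cameras.

```bash
cat > fit.py <<'E'
from h import *
from scipy.optimize import least_squares
T=load('t0.png');S=load('s0.png')
def full(p,o,k,u0=0): p=np.array(p,float); return np.array([o[0]+(p[:,0]-u0+.5)/k-.5,o[1]+(p[:,1]+.5)/k-.5]).T
tA=lambda p:full(p,(100,170),5); tB=lambda p:full(p,(240,198),5,500)
sA=lambda p:full(p,(165,230),4); sB=lambda p:full(p,(255,175),5,500)
def W(x,y,a,P):
    P=np.array(P,float);c,s=np.cos(a),np.sin(a)
    return np.c_[x+c*P[:,0]-s*P[:,1],y+s*P[:,0]+c*P[:,1],P[:,2]]
n=lambda *r:np.array(r)
base=n([-.11,.09,.012],[-.11,-.09,.012]); bt=tA([(75,485),(418,455)])
base2=n([-.11,.09,.012],[-.11,-.09,.012],[.11,.09,.012]); bs=sA([(375,372),(470,135),(18,258)])
bar=n([.105,.09,.062],[.085,.09,.062],[.105,-.09,.062],[.085,-.09,.062]); brt=tA([(23,75),(27,108),(375,45),(380,80)])
ft=tA([(163,273),(288,262),(293,332),(168,342)]); fs=sA([(240,205),(275,132),(330,152),(293,224)])
lt=tA([(337,395)])
def res(v):
    x,y,a,s,h=v
    m=.038-s; fr=n([m+.018,.033,h],[m+.018,-.033,h],[m-.018,-.033,h],[m-.018,.033,h])
    e=[proj(T,W(x,y,a,base))-bt,proj(S,W(x,y,a,base2))-bs,proj(T,W(x,y,a,bar))-brt,proj(T,W(x,y,a,fr))-ft,proj(S,W(x,y,a,fr))-fs,
       proj(T,W(x,y,a,[[-.015-s,-.055,.047]]))-lt]
    return np.vstack(e).ravel()
g=ray(T,(147,222),.01)
r=least_squares(res,[g[0],g[1],0.08,.06,.034],x_scale=[.01,.01,.1,.01,.01],loss='soft_l1')
x,y,a,s,h=r.x; print('stand',r.x.round(4)); print(res(r.x).reshape(-1,2).round(1).tolist())
print('lip now',W(x,y,a,[[-.015-s,0,.047]]),'mark home',W(x,y,a,[[.038,0,.03]]), 'lip home',W(x,y,a,[[-.015,0,.047]]))
tt=tB([(602,33),(757,88),(700,258),(545,208)]); ts=sB([(540,143),(665,220),(757,150)])
# tray: order from pixel angle; find which corner labelling (x=100,y=90)
P=np.array([ray(T,p,.012)[:2] for p in tt]); print('tray corners',P.round(3).tolist(),P.mean(0),[np.linalg.norm(P[i]-P[(i+1)%4]).round(4) for i in range(4)])
print('tray scene',[ray(S,p,.012)[:2].round(3).tolist() for p in ts])
print('handle top',ray(T,tB([(678,132)])[0],.080))
F=np.array([ray(T,p,.017)[:2] for p in tB([(630,90),(722,128),(700,175),(612,138)])]); print('foot',F.round(3).tolist(),F.mean(0))
d=F[0]-F[1];print('long dir',np.arctan2(d[1],d[0]),np.linalg.norm(d)); d=P[0]-P[1];print('tray dir',np.arctan2(d[1],d[0]))
print('stamp foot scene',ray(S,sB([(642,122)])[0],.017),'top',ray(S,sB([(646,45)])[0],.08))
E
python3 fit.py
```

```text
stand [0.552  0.0157 0.1129 0.0584 0.0331]
[[0.1, 0.5], [0.3, 0.2], [0.1, -0.9], [1.2, -0.1], [-0.6, -1.0], [-0.5, -0.8], [-0.9, 0.4], [0.2, -0.5], [-0.2, 0.2], [-0.2, -0.0], [0.4, -0.0], [0.2, -0.2], [-0.4, 0.0], [-1.7, 1.2], [0.8, -0.5], [0.9, -1.6], [-0.4, 0.7], [-0.3, 0.2]]
lip now [[0.47912757 0.00747848 0.047     ]] mark home [[0.58980471 0.02002324 0.03      ]] lip home [[0.53714192 0.01405415 0.047     ]]
tray corners [[0.609, -0.286], [0.582, -0.371], [0.489, -0.342], [0.514, -0.257]] [ 0.54844456 -0.31392121] [np.float64(0.0895), np.float64(0.0968), np.float64(0.0877), np.float64(0.0993)]
tray scene [[0.605, -0.28], [0.511, -0.248], [0.487, -0.332]]
handle top [ 0.55546067 -0.32116044  0.08      ]
foot [[0.578, -0.301], [0.559, -0.352], [0.534, -0.34], [0.552, -0.292]] [ 0.5559001  -0.32132966]
long dir 1.2068828722880947 0.05372479832980645
tray dir 1.2578104913117425
stamp foot scene [ 0.55647129 -0.32030707  0.017     ] top [ 0.55287386 -0.31192208  0.08      ]
```

```bash
cat >> h.py <<'E'
def go(p,yaw):
    s=env.read_state(); q=s['eef_rot']; m=R.from_quat([q[1],q[2],q[3],q[0]]).as_matrix()
    cy=np.arctan2(m[1,0],m[0,0]); dy=(yaw-cy+np.pi)%(2*np.pi)-np.pi
    print('cm',delta(s,p).round(2),'turn',round(-dy,3),'tilt',np.round(m[2],3))
E
python3 -c "
from h import *
go([.434,.002,.15],.113+np.pi)"
```

```text
cm [-41.44 -44.51   9.99] turn -0.411 tilt [ 0.    -0.002 -1.   ]
```

```bash
python3 -m crank '[[[-4,-4.4,1,-0.04,-1],[-8,-8.8,2,-0.1,-1],[-12,-13.2,3,-0.2,-1],[-16,-17.6,4,-0.3,-1],[-20,-22,5,-0.41,-1],[-24,-26.4,6,-0.41,-1],[-28,-30.8,7,-0.41,-1],[-32,-35.2,8,-0.41,-1],[-36,-39.5,9,-0.41,-1],[-41.4,-44.5,10,-0.41,-1]]]' 40
python3 -m crank '[[[0,0,0,0,-1],[0,0,0,0,-1],[0,0,0,0,-1]]]'
python3 -c "
from h import *
st();go([.434,.002,.045],.113+np.pi)"
```

```text
t: 1.35
ee_pos: [0.4281, 0.0112, 0.1511]
eef_rot: [-0.0, -0.056, 0.998, 0.0]
wrist_force: [1.1, 0.9, 0.2]
width: -0.003
grasp_force: 0.0
t: 1.72
ee_pos: [0.4272, 0.0141, 0.1515]
eef_rot: [-0.0, -0.057, 0.998, 0.0]
wrist_force: [-0.5, -0.0, 0.6]
width: -0.002
grasp_force: 0.0
{'t': 1.725, 'ee_pos': [0.4272, 0.0141, 0.1515], 'eef_rot': [-0.0004, -0.0569, 0.9984, 0.0003], 'wrist_force': [-0.4991, -0.0277, 0.6355], 'ft_torque': [-0.0017, -0.0335, -0.0609], 'width': -0.0021, 'grasp_force': 0.0, 'qpos': [-0.1304, 0.1396, 1.9553, 0.0005, 1.0474, -1.8154]}
cm [-0.55 -1.29 10.65] turn 0.001 tilt [ 0.001  0.001 -1.   ]
```

```bash
python3 -m crank '[[[-0.55,-1.3,2,0,-1],[-0.55,-1.3,5,0,-1],[-0.55,-1.3,8,0,-1],[-0.55,-1.3,10.6,0,-1],[-0.55,-1.3,10.6,0,-1],[-0.55,-1.3,10.6,0,-1]]]'
python3 -c "
from h import *
go([.434,.002,.045],.113+np.pi);go([.526,.0127,.045],.113+np.pi)
save('scene','s1.png')"
```

```text
t: 2.48
ee_pos: [0.4355, 0.0013, 0.0464]
eef_rot: [0.001, -0.057, 0.998, -0.0]
wrist_force: [-0.4, -0.4, 0.6]
width: 0.003
grasp_force: 0.0
cm [0.14 0.08 0.14] turn 0.001 tilt [-0.001 -0.    -1.   ]
cm [-9.12  0.1   0.16] turn 0.001 tilt [-0.001 -0.    -1.   ]
```

```bash
python3 -m crank '[[[-1.5,0,0.1,0,-1],[-2.5,0,0.1,0,-1],[-3.5,0,0.1,0,-1],[-4.5,0,0.1,0,-1],[-5.5,0,0.1,0,-1],[-6.3,0,0.1,0,-1],[-7,0,0.1,0,-1],[-7.6,0,0.1,0,-1],[-8,0,0.1,0,-1],[-8.2,0,0.1,0,-1]]]'
python3 -m crank '[[[-0.2,0,0,0,-1],[-0.4,0,0,0,-1],[-0.5,0,0,0,-1]]]'
```

```text
t: 3.78
ee_pos: [0.5166, 0.0098, 0.0444]
eef_rot: [-0.0, -0.056, 0.998, 0.0]
wrist_force: [-2.9, -1.1, 0.0]
width: 0.001
grasp_force: 1.3
t: 4.15
ee_pos: [0.5214, 0.0104, 0.0445]
eef_rot: [-0.0, -0.056, 0.998, 0.0]
wrist_force: [-2.2, -0.4, -1.9]
width: 0.001
grasp_force: 1.3
```

Pushing at about 3 N, as expected. Next I go on in small steps until the force rises at the stop.

```bash
for i in 1; do python3 -m crank '[[[-0.15,0,0,0,-1],[-0.3,0,0,0,-1],[-0.3,0,0,0,-1]]]'; done
python3 -m crank '[[[-0.15,0,0,0,-1],[-0.3,0,0,0,-1],[-0.3,0,0,0,-1]]]'
```

```text
t: 4.53
ee_pos: [0.5248, 0.0108, 0.0447]
eef_rot: [0.0, -0.056, 0.998, 0.0]
wrist_force: [-2.0, -0.6, -1.2]
width: 0.004
grasp_force: 1.0
t: 4.9
ee_pos: [0.5276, 0.0111, 0.0446]
eef_rot: [0.0, -0.056, 0.998, 0.0]
wrist_force: [-2.1, 0.3, -0.7]
width: 0.001
grasp_force: 1.3
```

```bash
python3 -m crank '[[[-0.1,0,0,0,-1],[-0.2,0,0,0,-1],[-0.2,0,0,0,-1]]]'|grep -E 'pos|force'
python3 -m crank '[[[-0.1,0,0,0,-1],[-0.2,0,0,0,-1],[-0.2,0,0,0,-1]]]'|grep -E 'pos|force'
python3 -m crank '[[[-0.1,0,0,0,-1],[-0.2,0,0,0,-1],[-0.2,0,0,0,-1]]]'|grep -E 'pos|force'
```

```text
ee_pos: [0.5276, 0.0111, 0.0447]
wrist_force: [-5.7, -0.9, 4.7]
grasp_force: 3.4
ee_pos: [0.5277, 0.0111, 0.0447]
wrist_force: [-11.4, -2.4, 7.0]
grasp_force: 5.3
ee_pos: [0.5278, 0.0111, 0.0447]
wrist_force: [-13.5, -3.9, 12.0]
grasp_force: 7.2
```

The force is rising with no movement, so the carriage is at its stop. I retract, go up, and look again.

```bash
python3 -m crank '[[[1,0,0,0,-1],[3,0,0,0,-1],[4,0,-3,0,-1],[4,0,-9,0,0],[4,0,-14,0,1],[4,6,-14,0,1],[4,12,-14,0,1],[4,18,-14,0,1],[4,24,-14,0,1]]]'|grep pos
python3 - <<'E'
from h import *
f=save('top','t2.png');g=save('scene','s2.png')
a=cv2.resize(cv2.imread('pics/t2.png')[170:275,100:200],None,fx=4,fy=4,interpolation=cv2.INTER_CUBIC)
b=cv2.resize(cv2.imread('pics/s2.png')[230:325,165:265],None,fx=4,fy=4,interpolation=cv2.INTER_CUBIC)
o=np.zeros((420,800,3),np.uint8);o[:,:400]=a;o[:380,400:]=b;cv2.imwrite('pics/c3.png',o)
go([.555,-.3205,.15],-.364+np.pi)
E
```

```text
ee_pos: [0.4682, 0.2484, 0.1856]
cm [ -1.93 -57.9    3.26] turn 0.482 tilt [-0.005  0.005 -1.   ]
```

View pics/c3.png

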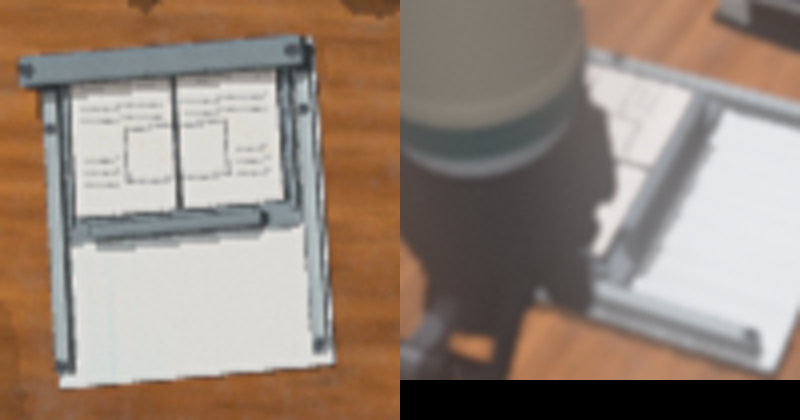

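The carriage is home: the slips reach under the bar, and the frame corners in the left crop are at about (123,130), (226,120), (230,173) and (127,183). Now I go to the stamp.

```bash
python3 -m crank '[[[-0.2,-5,0,0.04,1],[-0.4,-11,0,0.1,1],[-0.6,-17,0,0.2,1],[-0.8,-23,0,0.3,1],[-1,-29,0,0.4,1],[-1.2,-35,0,0.48,1],[-1.4,-41,0,0.48,1],[-1.6,-47,0,0.48,1],[-1.8,-53,0,0.48,1],[-1.9,-57.5,1,0.48,1]]]'|grep pos
python3 -m crank '[[[0,0,0,0,1],[0,0,0,0,1]]]'|grep pos
python3 - <<'E'
from h import *
go([.555,-.3205,.054],-.364+np.pi)
T=load('t2.png')
c=np.array([(123,130),(226,120),(230,173),(127,183)],float);c=np.c_[100+(c[:,0]+.5)/4-.5,170+(c[:,1]+.5)/4-.5]
for h in (.03,.034,.04):
  P=np.array([ray(T,p,h)[:2] for p in c]);d=(P[0]+P[1]-P[2]-P[3]);e=P[0]+P[3]-P[1]-P[2];print(h,P.mean(0).round(4),np.arctan2(d[1],d[0]),np.arctan2(-e[0],e[1]))
save('scene','s3.png')
a=cv2.resize(cv2.imread('pics/s3.png')[230:325,165:290],None,fx=6,fy=6,interpolation=cv2.INTER_CUBIC);cv2.imwrite('pics/c4.png',a)
E
```

```text
ee_pos: [0.5513, -0.3282, 0.1757]
ee_pos: [0.5499, -0.3238, 0.1745]
cm [-0.35  0.48 12.05] turn -0.005 tilt [-0.001  0.001 -1.   ]
0.03 [0.5904 0.0212] 0.1292490737199683 0.12645701518520858
0.034 [0.5902 0.0202] 0.12924907371996758 0.12645701518520844
0.04 [0.5899 0.0186] 0.1292490737199678 0.12645701518520788
```

View pics/c4.png

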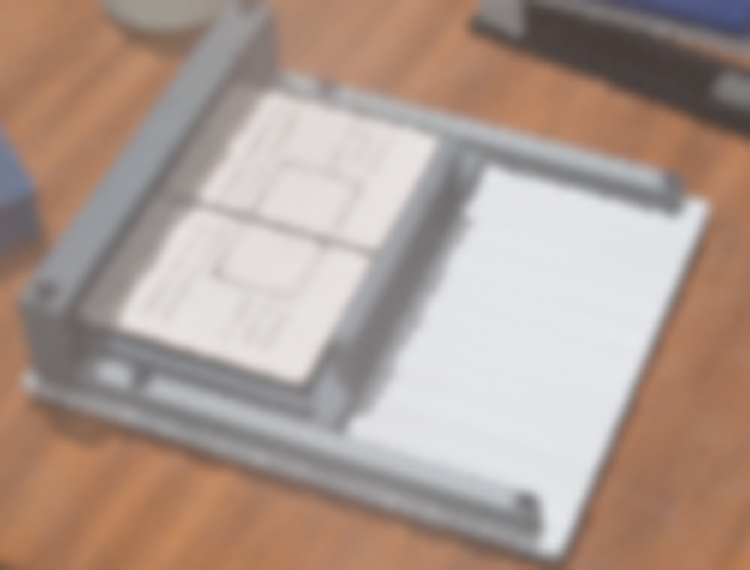

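The scene crop shows the carriage fully under the bar, with the frame centre at about (288,230). Both cameras put the mark at (0.590, 0.0195) with yaw about 0.12. Now the grasp.

```bash
python3 -m crank '[[[-0.35,0.5,1,0,1],[-0.35,0.5,4,0,1],[-0.35,0.5,7,0,1],[-0.35,0.5,9.5,0,1],[-0.35,0.5,11.5,0,1],[-0.35,0.5,12,0,1],[-0.35,0.5,12,0,1]]]'|grep -E 'pos|force'
python3 -m crank '[[[0,0,0,0,0.3],[0,0,0,0,0],[0,0,0,0,-0.3],[0,0,0,0,-0.6],[0,0,0,0,-1],[0,0,0,0,-1],[0,0,0,0,-1]]]' 60
python3 - <<'E'
from h import *
T=load('s3.png');print(ray(T,(165+288.5/6-.5,230+230.5/6-.5),.034),ray(T,(165+288.5/6-.5,230+230.5/6-.5),.04))
st()
save('scene','s4.png')
E
```

```text
ee_pos: [0.5554, -0.3194, 0.0546]
wrist_force: [-0.3, -0.8, -0.4]
grasp_force: 0.0
t: 10.55
ee_pos: [0.5553, -0.3203, 0.0553]
eef_rot: [0.0, 0.183, 0.983, -0.0]
wrist_force: [-1.4, -0.3, 5.9]
width: 0.29
grasp_force: 58.6
[0.58970096 0.0227383  0.034     ] [0.58640608 0.02727751 0.04      ]
{'t': 10.55, 'ee_pos': [0.5553, -0.3203, 0.0553], 'eef_rot': [0.0005, 0.1829, 0.9831, -0.0002], 'wrist_force': [-1.4196, -0.2516, 5.9478], 'ft_torque': [0.0772, 0.1061, -0.0729], 'width': 0.2896, 'grasp_force': 58.6062, 'qpos': [-0.6317, 0.527, 1.6197, 0.0001, 0.9939, -1.8347]}
```

```bash
python3 -m crank '[[[0,0,-1,0,-1],[0,0,-3,0,-1],[0,0,-7,0,-1],[0,0,-11,0,-1],[0,0,-14,0,-1],[0,0,-14,0,-1]]]'|grep -E 'pos|force|width'
python3 - <<'E'
from h import *
st();go([.590,.0195,.19],.12+np.pi)
save('scene','s5.png')
E
```

```text
ee_pos: [0.5563, -0.321, 0.1974]
wrist_force: [1.2, -0.1, -0.8]
width: 0.281
grasp_force: 58.8
{'t': 11.35, 'ee_pos': [0.5563, -0.321, 0.1974], 'eef_rot': [0.0026, 0.1828, 0.9831, -0.0012], 'wrist_force': [1.1724, -0.0672, -0.7897], 'ft_torque': [0.0031, 0.024, -0.0321], 'width': 0.281, 'grasp_force': 58.8192, 'qpos': [-0.6317, 0.4043, 1.4417, 0.0001, 1.2898, -1.8348]}
cm [ 9.1  32.99  0.64] turn -0.488 tilt [-0.006 -0.001 -1.   ]
```

```bash
python3 -m crank '[[[1,4,0,-0.05,-1],[2.5,9,0,-0.15,-1],[4,14,0,-0.25,-1],[5.4,19,0,-0.35,-1],[6.8,24,0,-0.45,-1],[8,29,0,-0.49,-1],[9,32.5,0,-0.49,-1],[9.1,33,0,-0.49,-1],[9.1,33,0,-0.49,-1],[9.1,33,0,-0.49,-1]]]'|grep -E 'pos|force|width'
python3 - <<'E'
from h import *
go([.590,.0195,.115],.12+np.pi)
save('scene','s6.png');save('top','t6.png')
a=cv2.resize(cv2.imread('pics/s6.png')[170:300,150:280],None,fx=4.5,fy=4.5,interpolation=cv2.INTER_CUBIC);cv2.imwrite('pics/c6.png',a)
E
```

```text
ee_pos: [0.5885, 0.0192, 0.1939]
wrist_force: [-0.1, 0.7, -1.0]
width: 0.284
grasp_force: 59.0
cm [-0.16  0.01  7.89] turn 0.001 tilt [ 0.001 -0.    -1.   ]
```

View pics/c6.png

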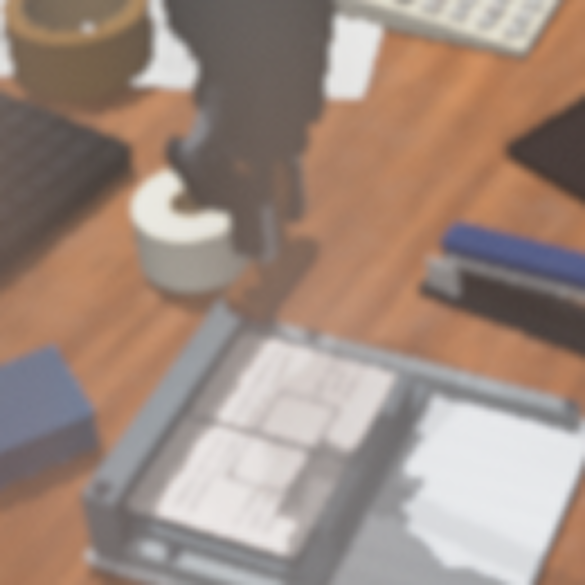

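The stamp hangs upright at about (265,280) in the crop. I lower it to just above the paper to check its alignment.

```bash
python3 -m crank '[[[-0.15,0,2,0,-1],[-0.15,0,4.5,0,-1],[-0.15,0,7,0,-1],[-0.15,0,8.5,0,-1],[-0.15,0,9.4,0,-1],[-0.15,0,9.4,0,-1],[-0.15,0,9.4,0,-1]]]'|grep -E 'pos|force|width'
python3 - <<'E'
from h import *
st();go([.590,.0195,.1],.12+np.pi)
f=save('scene','s7.png');save('top','t7.png')
a=cv2.resize(cv2.imread('pics/s7.png')[220:310,170:270],None,fx=8,fy=6.6,interpolation=cv2.INTER_CUBIC)
a=cv2.resize(cv2.imread('pics/s7.png')[230:305,175:255],None,fx=8,fy=8,interpolation=cv2.INTER_CUBIC)
cv2.imwrite('pics/c7.png',a)
s=env.read_state();p=s['ee_pos'];yaw=.12;c,n=np.cos(yaw),np.sin(yaw)
z=p[2]-.0513
for h in (z,z+.013):
  Q=[[p[0]+c*i-n*j,p[1]+n*i+c*j,h] for i,j in((.012,.0275),(.012,-.0275),(-.012,-.0275),(-.012,.0275))]
  print(((proj(f,Q)-[175,230]+.5)*8).round(0).tolist())
E
```

```text
ee_pos: [0.591, 0.0206, 0.1014]
wrist_force: [0.4, -0.2, -1.6]
width: 0.284
grasp_force: 59.0
{'t': 13.625, 'ee_pos': [0.591, 0.0206, 0.1014], 'eef_rot': [0.0009, -0.061, 0.9981, -0.0001], 'wrist_force': [0.3506, -0.167, -1.61], 'ft_torque': [-0.0182, 0.0135, -0.0249], 'width': 0.2836, 'grasp_force': 58.9964, 'qpos': [-0.0829, 0.4159, 1.6868, 0.0001, 1.0371, -1.7758]}
cm [ 0.12 -0.09  0.14] turn 0.002 tilt [-0.002 -0.    -1.   ]
[[223.0, 319.0], [304.0, 190.0], [376.0, 210.0], [298.0, 340.0]]
[[219.0, 288.0], [301.0, 159.0], [374.0, 179.0], [295.0, 309.0]]
```

View pics/c7.png

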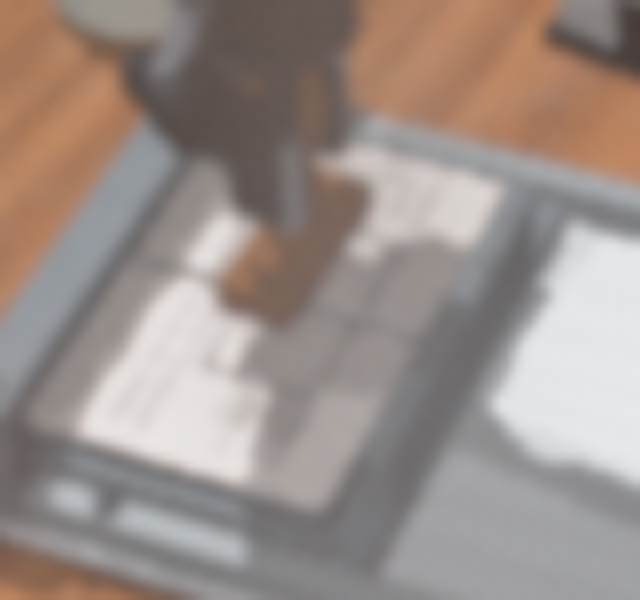

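The foot (corners about (222,290), (280,325), (368,195)) is centred over the frame within about 2 mm, and its long side runs across the seam. I lower it and feel for the paper.

```bash
python3 -m crank '[[[0.15,0,0.3,0,-1],[0.15,0,0.6,0,-1],[0.15,0,0.6,0,-1],[0.15,0,0.6,0,-1]]]'|grep -E 'pos|wrist'
python3 -m crank '[[[0,0,0.1,0,-1],[0,0,0.1,0,-1]]]'|grep -E 'pos|wrist'
python3 -m crank '[[[0,0,0.1,0,-1],[0,0,0.1,0,-1]]]'|grep -E 'pos|wrist'
python3 -m crank '[[[0,0,0.1,0,-1],[0,0,0.1,0,-1]]]'|grep -E 'pos|wrist'
python3 -m crank '[[[0,0,0.1,0,-1],[0,0,0.1,0,-1]]]'|grep -E 'pos|wrist'
```

```text
ee_pos: [0.5889, 0.0205, 0.0945]
wrist_force: [-0.6, -0.4, -0.4]
ee_pos: [0.5888, 0.0205, 0.0935]
wrist_force: [0.5, -0.2, -1.3]
ee_pos: [0.5887, 0.0205, 0.0925]
wrist_force: [-0.8, 0.6, 0.1]
ee_pos: [0.5888, 0.0205, 0.0915]
wrist_force: [-0.6, 0.6, -0.7]
ee_pos: [0.5888, 0.0205, 0.0905]
wrist_force: [-0.2, -0.4, -1.7]
```

```bash
for k in 1; do python3 -m crank '[[[0,0,0.1,0,-1],[0,0,0.1,0,-1]]]'|grep -E 'pos|wrist'
python3 -m crank '[[[0,0,0.1,0,-1],[0,0,0.1,0,-1]]]'|grep -E 'pos|wrist'; done
```

```text
ee_pos: [0.5887, 0.0205, 0.0895]
wrist_force: [-0.5, 0.3, -1.0]
ee_pos: [0.5888, 0.0205, 0.0885]
wrist_force: [0.3, -0.1, -0.5]
```

```bash
python3 -m crank '[[[0,0,0.1,0,-1],[0,0,0.1,0,-1]]]'|grep -E 'pos|wrist'
python3 -m crank '[[[0,0,0.1,0,-1],[0,0,0.1,0,-1]]]'|grep -E 'pos|wrist'
```

```text
ee_pos: [0.5887, 0.0205, 0.0875]
wrist_force: [-0.3, -0.6, -0.8]
ee_pos: [0.5888, 0.0205, 0.0865]
wrist_force: [0.9, 0.6, -1.3]
```

```bash
python3 -m crank '[[[0,0,0.1,0,-1],[0,0,0.1,0,-1]]]'|grep -E 'pos|wrist'
python3 -m crank '[[[0,0,0.1,0,-1],[0,0,0.1,0,-1]]]'|grep -E 'pos|wrist'
```

```text
ee_pos: [0.5888, 0.0205, 0.0855]
wrist_force: [0.4, 0.6, -0.0]
ee_pos: [0.5888, 0.0205, 0.0845]
wrist_force: [-0.0, 0.6, -0.8]
```

```bash
python3 -m crank '[[[0,0,0.1,0,-1],[0,0,0.1,0,-1]]]'|grep -E 'pos|wrist'
```

```text
ee_pos: [0.5889, 0.0205, 0.0837]
wrist_force: [-0.1, -0.0, -0.8]
```

```bash
python3 -m crank '[[[0,0,0.1,0,-1],[0,0,0.1,0,-1]]]'|grep -E 'pos|wrist'
```

```text
ee_pos: [0.5891, 0.0206, 0.0831]
wrist_force: [-1.5, 0.2, 4.2]
```

```bash
python3 -m crank '[[[0,0,0.1,0,-1],[0,0,0.1,0,-1]]]'|grep -E 'pos|wrist'
```

```text
ee_pos: [0.5891, 0.0206, 0.0823]
wrist_force: [-1.8, 1.1, 6.3]
```

```bash
python3 -m crank '[[[0,0,0.1,0,-1],[0,0,0.1,0,-1]]]'|grep -E 'pos|wrist'
```

```text
ee_pos: [0.5893, 0.0206, 0.0816]
wrist_force: [-1.8, -0.0, 8.0]
```

Contact was at a TCP height of about 0.083, and the force is now about 8.8 N. Two more millimetres.

```bash
python3 -m crank '[[[0,0,0.1,0,-1],[0,0,0.1,0,-1]]]'|grep -E 'pos|wrist'
```

```text
ee_pos: [0.5894, 0.0205, 0.081]
wrist_force: [-2.7, 1.0, 10.8]
```

```bash
python3 -m crank '[[[0,0,0.1,0,-1],[0,0,0.1,0,-1]]]'|grep -E 'pos|wrist'; python3 -c "
from h import *
st()"
```

```text
ee_pos: [0.5895, 0.0206, 0.0804]
wrist_force: [-2.5, 1.0, 11.3]
{'t': 18.225, 'ee_pos': [0.5895, 0.0206, 0.0804], 'eef_rot': [0.0012, -0.0611, 0.9981, -0.0001], 'wrist_force': [-2.5199, 0.9841, 11.3365], 'ft_torque': [0.0993, 0.3917, 0.0273], 'width': 0.2847, 'grasp_force': 59.8998, 'qpos': [-0.0832, 0.436, 1.7151, 0.0003, 0.9882, -1.7763]}
```

```bash
python3 -m crank '[[[0,0,0.05,0,-1],[0,0,0.05,0,-1],[0,0,0.05,0,-1],[0,0,0.05,0,-1],[0,0,0.05,0,-1],[0,0,0.05,0,-1],[0,0,0.05,0,-1],[0,0,0.05,0,-1],[0,0,0.05,0,-1],[0,0,0.05,0,-1]]]'|grep -E 'pos|wrist'; python3 -c "
from h import *
st();save('scene','s8.png')
cv2.imwrite('pics/c8.png',cv2.resize(cv2.imread('pics/s8.png')[230:305,175:255],None,fx=8,fy=8,interpolation=cv2.INTER_CUBIC))"
```

```text
ee_pos: [0.5896, 0.0206, 0.0802]
wrist_force: [-2.9, 0.1, 13.3]
{'t': 19.475, 'ee_pos': [0.5896, 0.0206, 0.0802], 'eef_rot': [0.0013, -0.0611, 0.9981, -0.0001], 'wrist_force': [-2.9287, 0.0788, 13.3118], 'ft_torque': [0.1023, 0.362, 0.0133], 'width': 0.2859, 'grasp_force': 59.9544, 'qpos': [-0.0832, 0.4362, 1.7155, 0.0003, 0.9873, -1.7763]}
```

View pics/c8.png

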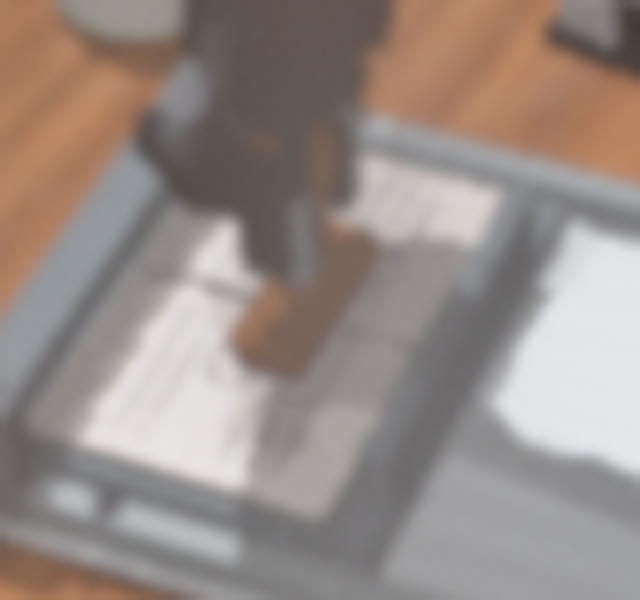

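The foot (about (235,350) to (375,250), centre about (305,300)) sits on the frame centre (about (304,306)) and has been held for over 1 s at about 13 to 14 N. Now I lift it straight up.

```bash
python3 -m crank '[[[0,0,-0.2,0,-1],[0,0,-0.5,0,-1],[0,0,-1,0,-1],[0,0,-2,0,-1],[0,0,-4,0,-1],[0,0,-7,0,-1],[0,0,-10,0,-1],[0,0,-12,0,-1],[0,0,-12,0,-1]]]'|grep -E 'pos|wrist'; python3 -c "
from h import *
go([.549,-.314,.2],-.364+np.pi)"
```

```text
ee_pos: [0.5899, 0.0204, 0.1999]
wrist_force: [0.3, 0.1, -1.5]
cm [ 8.140e+00 -3.269e+01 -2.000e-02] turn 0.486 tilt [-0.004 -0.001 -1.   ]
```

```bash
python3 -m crank '[[[1,-4,0,0.05,-1],[2.2,-9,0,0.15,-1],[3.5,-14,0,0.25,-1],[4.8,-19,0,0.35,-1],[6,-24,0,0.45,-1],[7.2,-29,0,0.48,-1],[8,-32.3,0,0.48,-1],[8.1,-32.7,0,0.48,-1],[8.1,-32.7,0,0.48,-1],[8.1,-32.7,0,0.48,-1]]]'|grep -E 'pos|wrist|width'
python3 -c "
from h import *
go([.549,-.314,.060],-.364+np.pi)"
```

```text
ee_pos: [0.5483, -0.3124, 0.1976]
wrist_force: [0.0, 0.4, -1.2]
width: 0.284
cm [-0.14 -0.14 13.76] turn 0.007 tilt [ 0.001  0.001 -1.   ]
```

```bash
python3 -m crank '[[[-0.1,-0.1,2,0,-1],[-0.1,-0.1,6,0,-1],[-0.1,-0.1,10,0,-1],[-0.1,-0.1,12.5,0,-1],[-0.1,-0.1,13.5,0,-1],[-0.1,-0.1,13.8,0,-1],[-0.1,-0.1,13.8,0,-1]]]'|grep -E 'pos|wrist'
python3 -m crank '[[[0,0,0.1,0,-1],[0,0,0.2,0,-1],[0,0,0.2,0,-1]]]'|grep -E 'pos|wrist'
python3 -m crank '[[[0,0,0.1,0,-1],[0,0,0.1,0,-1]]]'|grep -E 'pos|wrist'
```

```text
ee_pos: [0.5496, -0.3153, 0.0611]
wrist_force: [-0.4, -0.1, -1.0]
ee_pos: [0.5489, -0.3153, 0.0583]
wrist_force: [0.2, 1.0, -1.6]
ee_pos: [0.5488, -0.3152, 0.0569]
wrist_force: [-0.6, 0.1, -0.9]
```

```bash
python3 -m crank '[[[0,0,0.1,0,-1],[0,0,0.1,0,-1]]]'|grep -E 'pos|wrist'
python3 -m crank '[[[0,0,0.08,0,-1],[0,0,0.08,0,-1]]]'|grep -E 'pos|wrist'
```

```text
ee_pos: [0.5488, -0.3151, 0.0559]
wrist_force: [0.3, 0.9, -0.7]
ee_pos: [0.549, -0.3152, 0.0553]
wrist_force: [0.3, 0.4, -0.8]
```

```bash
python3 -m crank '[[[0,0,0.06,0,-1],[0,0,0.06,0,-1]]]'|grep -E 'pos|wrist'
python3 -m crank '[[[0,0,0.05,0,-1],[0,0,0.05,0,-1]]]'|grep -E 'pos|wrist'
```

```text
ee_pos: [0.5491, -0.3152, 0.0553]
wrist_force: [-0.5, 0.4, 2.9]
ee_pos: [0.5492, -0.3153, 0.0553]
wrist_force: [-0.3, 1.8, 6.3]
```

The stamp is on the tray floor. I open gently, rise and check.

```bash
python3 -m crank '[[[0,0,-0.05,0,-0.3],[0,0,-0.05,0,-0.1],[0,0,-0.05,0,0.2],[0,0,-0.05,0,0.5],[0,0,-0.05,0,1],[0,0,-0.05,0,1],[0,0,-0.05,0,1]]]'|grep -E 'pos|wrist|width'
python3 -m crank '[[[0,0,-1,0,1],[0,0,-3,0,1],[0,0,-7,0,1],[0,0,-12,0,1],[0,0,-16,0,1],[5,0,-16,0,1],[11,0,-16,0,1],[17,0,-16,0,1],[20,0,-16,0,1],[20,0,-16,0,1]]]'|grep -E 'pos|wrist|width'
python3 - <<'E'
from h import *
save('top','t9.png');save('scene','s9.png')
t=cv2.imread('pics/t9.png');s=cv2.imread('pics/s9.png')
o=np.zeros((400,800,3),np.uint8)
o[:,:400]=cv2.resize(t[170:270,110:310],(400,400*100//200*2),interpolation=cv2.INTER_CUBIC)[:400]
o[:,400:]=cv2.resize(s[160:320,160:320],(400,400),interpolation=cv2.INTER_CUBIC)
cv2.imwrite('pics/c9.png',o)
E
```

```text
ee_pos: [0.5489, -0.3152, 0.0547]
wrist_force: [-0.4, -0.3, -0.5]
width: 0.997
ee_pos: [0.3598, -0.2441, 0.2156]
wrist_force: [-0.9, -0.8, 0.6]
width: 1.002
```

View pics/c9.png

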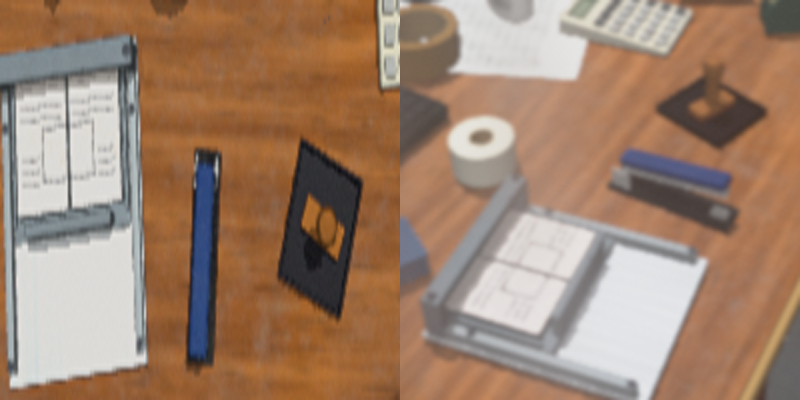

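The stamp stands upright in the middle of the tray (left crop (322,228), right crop (712,92)). The carriage is home, and the stapler and label roll look undisturbed.

```bash
python3 -c "
from plant import ticket
print(ticket.sign_off())"
```

```text
the job is handed in; nothing more can be done
None
```

The job is handed in, result not reported: carriage pushed home to its stop, stamp pressed across the seam at about 13–14 N for over 1 s and lifted straight up, and the stamp is standing upright in its tray.

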